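Clamp a box section in the tacking jig

ROBOT

A 6-joint arm with a two-finger parallel gripper is mounted at the origin on the work surface. World frame = base frame: x ahead of the robot, y to its left, z up, the work surface at z = 0. Lengths are in mm, angles in rad, forces in N, time in s.
With the tool pointing down it reaches from about 350 to 975 mm from the base axis. Payload 4.9 kg.
Tool frame: the origin (TCP) lies at the very end of the fingers, on their centre line; the grasp point (between the pads) lies 19 mm behind it (grip_point_offset is the distance from the TCP to the grasp point, in mm); z points along the fingers, y is the line along which they close (so a half turn about z gives the same grasp; the last joint's range is limited). The gripper opens to 85 mm and grips with 20 to 120 N. Pads are 22 mm wide; open, the fingers measure 114 mm over their backs; the gripper's body (76 mm by 85 mm) begins 54 mm behind the grasp point. The pads swing forward as they close: fully open they stand 13 mm farther back than shut.
Start: joints at [1.186, 0.053, 1.613, -0, 1.476, -0.119], TCP at [164.166, 603.035, 198.004] pointing down, gripper open.
Joint ranges: [-3.01, 3.01], [-1.01, 2.22], [0.06, 2.58], [-1.02, 4.17], [0.09, 2.62], [-3.14, 3.14]. Speed limits (rad/s): [2.57, 2.57, 3.14, 3.14, 3.14, 3.14].

INTERFACE

Orientations are given as a 3x3 rotation matrix whose columns are the frame's x, y, z axes.
In Python, from plant import observe, capture, get_calibration, close_job, boxes_of, outline_of, grip_point_offset gives the robot as it stands.
- The arm moves only by the tool apply_moves, never from a script. Its argument "motion" is a list of rows, each a list of 7 numbers: the turn, a rotation vector about the tool's x, y, z in units of 1.5 rad (1.0 is 1.5 rad), then the shift along the tool's x, y, z in units of 10 cm (1.0 is 10 cm), then the closure, from 0 (fully open) to 1 (shut). A call has 1 to 8 rows; each row shifts and turns the commanded pose from where the row before left it, along the tool's axes as they then stand; what a row does not reach is not made up. A row lasts 1/8 s, in which the tool goes at most 62.5 mm and 10.7 degrees, less where a joint would pass 70% of its speed; a pose out of reach is approached as far as the arm can. A call with a number of a shift or a turn outside -1 to 1 is refused whole. A call with a gripper value outside its range is refused whole. The fingers move at their own pace and stop on an object; "force" is the grip in N (left out, the last holds). Time passes only in rows, so rows that do not move let the fingers close. It gives the time, the measured TCP pose, the force, the opening and the grip force at its end, in the units of the state.
- observe(): the state, without advancing time (a new reading comes with each control period).
- capture(name): name is "scene" or "top" or "wrist"; returns the picture (420x560x3 uint8, red, green, blue); there is no depth.
- get_calibration(name): a dict with "vfov" (degrees; the focal length in pixels is half the picture's height over the tangent of half this angle, whatever the lens; pixels are square), "cx", "cy" (the principal point, pixels), "R" (3x3) and "t" (3): a world point X has camera coordinates R X + t. Camera axes: x right, y down, z forward; pixel columns grow to the right and rows downward; lengths in mm; the calibration is good to about 2 mm. The wrist camera is an equidistant fisheye: a pixel r from the principal point sees the ray r / f radians off the axis. A picture is of the moment at which its call begins: read the wrist's pose just before it. get_calibration takes no time and is no camera call; for the wrist camera it gives the pose at the moment of the call.
- close_job(): hands the job in; it is judged then, once.
Trained networks look in the newest picture that a camera, given by its name, has taken for a name from the list of things; names that differ only in an ending like _2 or _b are one class to them, and where a whole thing is asked for, a point or a joint stands for the part that bears it (a point fixed in the world has none). Each returns a list of dicts, best first, with "score" (0 to 1); they miss things now and then, are a little off and sometimes report something else, mostly with a low value. They report only what shows in the picture. A call takes as long as a camera call.
- boxes_of(target, camera): "location" ([x, y, z] in mm, in the coordinates of the camera as it stood for that picture, good to about 4 mm: the middle of the surface that is visible of it).
- outline_of(target, camera): "region" (420x560 bool, what is visible of it).
The state is a dict: "clock": time; "joint_positions": joint angles; "qvel": joint speeds; "joint_efforts": joint torques, N m; "eef_pos": TCP position; "eef_rot": TCP orientation; "ft_force": force on the tool from outside, world axes, zero at the start; "moment": the same for the moment, N m; "gripper_width": opening from 0.0 (shut) to 1.0 (fully open); "finger_force": force on a finger pad.
Only numpy, scipy, OpenCV 4.12 (cv2) and the standard library are available. Lean on these libraries where they do the work, as an engineer would, in place of code of your own. Each camera call takes 0.05 s, during which the arm holds its last target. There are 200 camera calls.

TASK

Get the thin-walled square tube ready for tacking: grip it gently (it dents above 50 N per finger), lay the long one fully down in the two U-shaped rests of the jig, roughly centred along its length, and let go. Then flip the jig's safety catch right over to the side, pull the lever it guards towards the robot all the way to its stop so that the rubber pad presses on the tube, and finish while still holding the lever there. Leave the other loose things where they lie.

Things in the scene. Friction and masses are not known exactly. Their poses are not given: they have to be found in the camera images.
- tube: The long thin-walled square steel tube, 130 x 30 x 30 mm, about 0.17 kg, dark open ends, lying loose on the table to the robot's left. Origin at its centre (15 mm above the table at first); x axis along its length. An angle iron of the same length and a 50 mm stub of the same tube lie nearby: leave those.
- jig: The tacking jig, fixed to the table: grey base plate 240 (x) x 280 (y) x 12 mm. Origin at the centre of its underside. x points away from the robot, y to its left (turned up to 0.2 rad), z up. The rests for the tube are on its left near half, lever on the right far half, catch on the right near side; shaft posts and raised clamp arm in the far half.
- nest (a point): Fixed on the jig at jig (-75, +60, 50) mm: where the tube's centre must lie, tube along jig y. Axes as jig. Two U-shaped rests, 20 mm long, centred 45 mm either side along y (70 mm free between for fingers); floor 15 mm below this point, base plate 38 mm below; ears up to 58 mm above the table, 34 mm apart at the floor flaring to 50. Raised arm's pad is 75 mm beyond in x, at y -45, 180 up.
- shaft (a point): Point on the lever's shaft axis below the middle of the handle: jig x +50, y -75, 80 mm above the table; axes as the jig's, the shaft runs along y.
- lever (a joint): Lever angle, rad: 0 at rest (leaning 0.6 away from the robot), grows as the handle is pulled to the robot, 1.35 at its stop (leaning 0.75 to the robot). A spring returns it. The clamp arm on the same shaft swings down with it; the pad meets a seated tube at 1.28 and presses about 9 N at the stop. Pull at the handle 1 to 5 N, then 11 N at the stop. The upright catch blocks it at about 0.1.
- handle: Grip bar of the lever: level round black rubber sleeve that turns on its rod, 18 mm diameter, 76 mm long between two flat side arms (90 mm apart, 10 mm thick). Origin at its middle, 115 mm from the shaft axis; y along the bar. About 175 mm above the table at rest, 164 mm at the stop, moving on an arc about the shaft. Free below it for 60 mm. Springs back if let go.
- catch (a joint): Angle of the safety catch, rad: 0 upright (blocking the lever), 1.35 flipped right over to the robot's right (jig -y), on its stop. Turns easily about an axis along jig x, stays upright by itself and drops over by itself beyond about 0.3.
- catch_top (a point): In the catch's top bar, at half its height, 95 mm above the hinge axis. The catch is a bare steel plate on edge along jig x, 70 mm long, 10 mm thick, with a bar 112 mm long, 12 thick, 20 high along its top (this point 23 mm from the bar's near end); upright its top is 135 mm above the table. It stands in front of the lever's right arm, with 100 mm free to its left.
- catch_hinge (a point): Point on the catch's hinge axis, fixed on the jig at jig x -15, y -120 mm, 30 mm above the table; axes as the jig's.
- pad: Round black rubber pad, 20 mm across, on a short spring-loaded stem at the tip of the clamp arm. It presses on the top of the tube over the right-hand rest when the lever is pulled. Origin on the arm at the stem, 23 mm above the pad's underside.
- angle: Bystander: loose piece of angle iron, 130 mm long with 40 mm legs. Origin at the centre of its underside, x along it.
- stub: Bystander: loose short square tube, 50 x 30 x 30 mm. Origin at its centre.
- hammer: Bystander: loose hammer lying on the right of the table. Origin at its underside.
- brush: Bystander: loose brush lying far right. Origin at its underside.
- magnet: Bystander: loose grey magnet square, 60 x 60 x 20 mm, far left. Origin at its underside.
- coupon: Bystander: loose bare steel test plate, 150 x 100 x 9 mm, beyond the jig. Origin at its underside.

How it is judged (in metres and radians):
On the way, in this order (a step that is already met when the one before it is completed fails the run):
1. the tube lies in the jig's rests, let go (x of tube in the frame of nest between -0.006 and 0.006 m and y of tube in the frame of nest between -0.018 and 0.018 m and z of tube in the frame of nest between -0.004 and 0.004 m and angle between the x axis of tube and the y axis of jig, either way round below 0.1 rad and contact force between the fingers and tube below 0.2 N), for 0.2 s.
2. the safety catch is flipped right over (value of joint catch above 1.1 rad), for 0.1 s.
3. the lever is pulled and its pad presses on the tube (value of joint lever above 1.27 rad and contact force between pad and tube above 3 N), for 0.2 s.
At the end, for the whole second after the job is handed in: The fingers hold the lever's grip bar at or within 0.08 rad of its stop, the pad presses on the tube with more than 3 N, the tube lies down in both rests (6 mm across, 18 mm along, 4 mm in height, 0.1 rad) untouched by the fingers, and the catch is flipped over beyond 1.1 rad (all of step 1 and all of step 3 and contact force between the fingers and handle above 1 N and value of joint catch above 1.1 rad); the arm keeps its last pose, push and grip.
It fails at once if the thin-walled tube is squeezed or struck with more than 100 N in all (50 N a finger) (contact force between the fingers and tube above 100 N).
It fails at once if another loose thing (angle iron, stub, hammer, brush, magnet square, test plate) is moved more than 30 mm (distance of any of angle, stub, hammer, brush, magnet, coupon from where it was at the start of the episode above 0.03 m).
It also fails if it takes over 61 s, if anything falls off the work surface, if the arm or the gripper's body presses on something with over 40 N, if the wrist force passes 120 N, or if a joint passes its speed limit or range.

## Working session

There is one attempt and no reset: what is moved stays moved. The work goes in short steps, Python scripts to look and compute and a tool call to move; the robot and the scene stay as the last step left them, time stands still between calls to the robot, and variables do not carry over. Pictures are saved under pics/ and viewed, at most 10 in all, crops included, and the job is handed in when it is done.

Besides the shell and the picture viewer there is one more tool, called after "Request:" in YAML: its name, and indented under it one key for each argument. apply_moves: Moves the arm, as the interface text tells. Shifts and turns lie within -1 to 1; 1 stands for 10 cm of shift or 1.5 rad of turn. Its arguments: {"type":"object","properties":{"motion":{"type":"array","items":{"type":"array","items":{"type":"number","minimum":-1,"maximum":1}}},"force":{"type":"number"}},"required":["motion"]}

```bash
ls; mkdir -p pics; cat > h.py <<'E'
import numpy as np, cv2
from plant import *
def toworld(p,c):
    return c['R'].T@(np.array(p)-c['t']) if isinstance(c['R'],np.ndarray) else np.array(c['R']).T@(np.array(p)-np.array(c['t']))
def save(n,f):
    im=capture(n); cv2.imwrite('pics/'+f,im[:,:,::-1]); return im
E
python3 - <<'E'
from h import *
import numpy as np
np.set_printoptions(precision=1,suppress=True)
s=observe(); print(s['clock'],s['eef_pos'],s['eef_rot'],grip_point_offset)
ims=[]
for n in ('scene','top'):
    ims.append(save(n,n+'0.png')); c=get_calibration(n); print(n,c)
    for t in ('tube','jig','handle','catch','catch_top','pad','angle','stub','lever'):
        b=boxes_of(t,n)
        for x in b[:2]: print(n,t,round(x['score'],2),toworld(x['location'],c))
E
```

```text
pics
0.0 [163.9 602.4 196.8] [[-1.   0.3 -0. ]
 [ 0.3  1.  -0. ]
 [ 0.  -0.  -1. ]] 18.700000000000003
scene {'vfov': 42.93707721781396, 'cx': 284.61236703326466, 'cy': 204.9490002339454, 'R': array([[-0.9,  0.5,  0. ],
       [ 0.4,  0.6, -0.7],
       [-0.3, -0.6, -0.7]]), 't': array([ 537. , -111.4, 1691.9])}
scene tube 0.63 [403.5 317.6  29. ]
scene jig 0.57 [568.4 -25.9  12.7]
scene jig 0.33 [551.1 -15.1 205.6]
scene handle 0.54 [667.9 -99.3 181.5]
scene catch 0.68 [ 548.7 -156.4   95.1]
scene catch_top 0.59 [ 551.8 -451.5   23.1]
scene catch_top 0.5 [ 672.5 -367.4   16.1]
scene pad 0.63 [548.  -15.9 207.2]
scene angle 0.65 [601.4 310.2   9.1]
scene angle 0.63 [ 669.9 -367.8   16.3]
scene lever 0.61 [600.3 -47.9 142.1]
top {'vfov': 42.48983373541747, 'cx': 283.17902375754943, 'cy': 208.19998937469143, 'R': array([[-0. , -1. ,  0. ],
       [-1. ,  0. , -0.2],
       [ 0.2, -0. , -1. ]]), 't': array([ -32.2,  628.5, 1607. ])}
top tube 0.58 [388.4 309.2  30. ]
top tube 0.48 [755.5 266.8  19.1]
top jig 0.68 [543.1 -42.   10.8]
top handle 0.45 [ 665.3 -103.3  180.2]
top catch 0.66 [ 552.4 -151.8  133.3]
top catch_top 0.81 [ 555.7 -157.5  134.5]
top pad 0.35 [550.5 -22.5 205.9]
top angle 0.69 [595.5 302.    3.4]
top stub 0.68 [496.3 407.6  34.2]
top lever 0.83 [606.2 -72.2 139.9]
top lever 0.45 [554.1 -22.9 205.3]
```

```bash
python3 - <<'E'
import cv2
im=cv2.imread('pics/top0.png'); cv2.imwrite('pics/top0c.png',cv2.resize(im,(784,588),interpolation=cv2.INTER_CUBIC))
im=cv2.imread('pics/scene0.png'); cv2.imwrite('pics/scene0c.png',cv2.resize(im,(784,588),interpolation=cv2.INTER_CUBIC))
E
```

```text
(no output)
```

View pics/top0c.png

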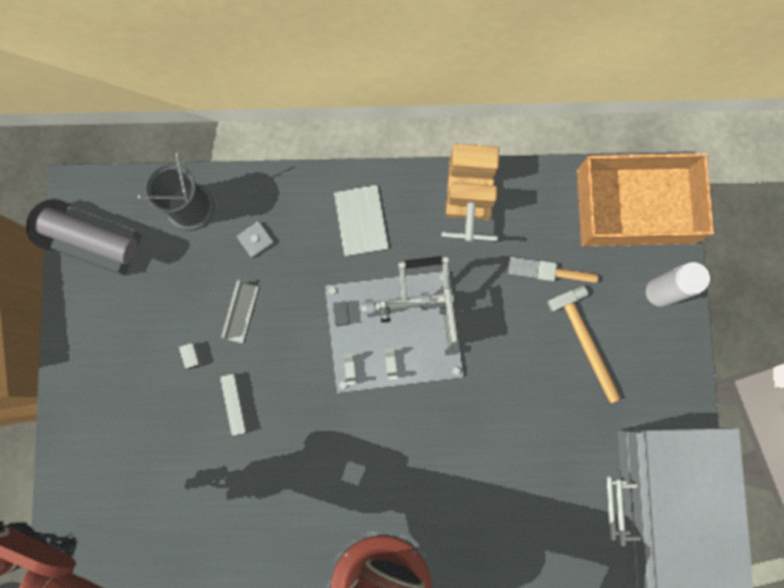

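View pics/scene0c.png

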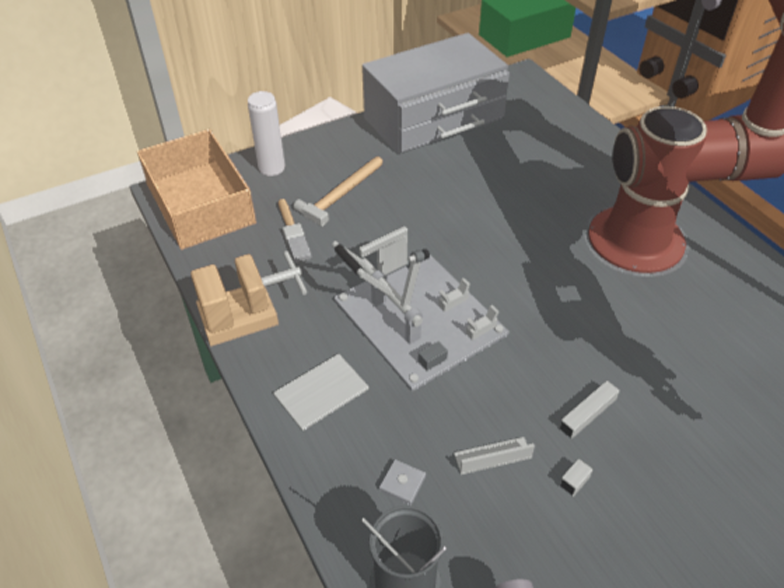

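The top view (scaled 1.4x) shows the tube at (233,404), the angle iron at (240,311) and the stub at (189,355). The jig is centred near (395,333) and turned slightly anticlockwise. The catch stands upright at (450,315) and the handle is at (425,263). The scene view agrees.

```bash
cat >> h.py <<'E'
def back(uv,c,z):
    f=210/np.tan(np.radians(c['vfov']/2)); R=np.array(c['R']);t=np.array(c['t'])
    uv=np.atleast_2d(uv).astype(float)
    d=np.c_[(uv[:,0]-c['cx'])/f,(uv[:,1]-c['cy'])/f,np.ones(len(uv))]
    if c.get('fish'):
        p=d[:,:2]; r=np.linalg.norm(p,axis=1)+1e-9
        d=np.c_[p/r[:,None]*np.sin(r)[:,None],np.cos(r)]
    o=-R.T@t; w=d@R
    return o+w*((z-o[2])/w[:,2])[:,None]
def proj(X,c):
    f=210/np.tan(np.radians(c['vfov']/2)); X=np.atleast_2d(X)@np.array(c['R']).T+np.array(c['t'])
    if c.get('fish'):
        r=np.hypot(X[:,0],X[:,1])+1e-9; k=np.arctan2(r,X[:,2])/r
        return np.c_[c['cx']+f*k*X[:,0],c['cy']+f*k*X[:,1]]
    return np.c_[c['cx']+f*X[:,0]/X[:,2],c['cy']+f*X[:,1]/X[:,2]]
def rect(target,cam,z,c):
    o=outline_of(target,cam)
    m=o[0]['region']; v,u=np.nonzero(m); P=back(np.c_[u,v],c,z)[:,:2].astype(np.float32)
    return o[0]['score'],cv2.minAreaRect(P),m
E
python3 - <<'E'
from h import *
np.set_printoptions(precision=1,suppress=True)
capture('top'); c=get_calibration('top')
for t,z in (('jig',12),('tube',30),('angle',20),('stub',30),('catch_top',130)):
    s,r,m=rect(t,'top',z,c); print(t,round(s,2),r,cv2.boxPoints(r).tolist())
# hough-like: clicked corners
print(back(np.array([[327,285],[446,272],[463,376],[337,391]])/1.4,c,12))
print(back(np.array([[350,368],[391,364]])/1.4,c,45))
c=get_calibration('wrist');print(c, observe()['eef_pos'])
save('wrist','w0.png')
E
```

```text
jig 0.93 ((562.7484130859375, -36.64404296875), (275.0306091308594, 282.2318420410156), 5.991066932678223) [[411.25543212890625, 89.34818267822266], [440.71295166015625, -191.34214782714844], [714.2413940429688, -162.63626098632812], [684.7838745117188, 118.05406188964844]]
tube 0.66 ((392.5206604003906, 310.25836181640625), (133.90003967285156, 38.888702392578125), 12.651700973510742) [[322.93743896484375, 314.56695556640625], [331.45501708984375, 276.62249755859375], [462.1038818359375, 305.94976806640625], [453.5863037109375, 343.89422607421875]]
angle 0.67 ((592.8406372070312, 301.1732177734375), (50.211185455322266, 130.0485382080078), 74.84000396728516) [[523.5137939453125, 293.9461669921875], [649.0364990234375, 259.93646240234375], [662.16748046875, 308.4002685546875], [536.644775390625, 342.40997314453125]]
stub 0.47 ((794.2962036132812, 29.73763656616211), (149.4193878173828, 98.62517547607422), 8.08956241607666) [[713.390625, 68.04631042480469], [727.269287109375, -29.597469329833984], [875.2017822265625, -8.571037292480469], [861.3231201171875, 89.07273864746094]]
catch_top 0.48 ((559.3035888671875, -153.4285888671875), (119.62382507324219, 21.35384178161621), 3.7238430976867676) [[498.9245300292969, -146.6588592529297], [500.3113708496094, -167.9676055908203], [619.6826171875, -160.1983184814453], [618.2957763671875, -138.8895721435547]]
[[ 651.1  108.6   12. ]
 [ 674.8 -158.7   12. ]
 [ 441.9 -188.5   12. ]
 [ 415.4   88.8   12. ]]
[[463.3  57.7  45. ]
 [469.9 -30.9  45. ]]
{'vfov': 65.70646984690485, 'cx': 285.882492006896, 'cy': 212.61300729169432, 'R': array([[ 0.3,  1. ,  0. ],
       [ 0.9, -0.3,  0.3],
       [ 0.3, -0.1, -1. ]]), 't': array([-625.1,  -39.4,  379.6])} [164.2 603.  198. ]
```

View pics/w0.png

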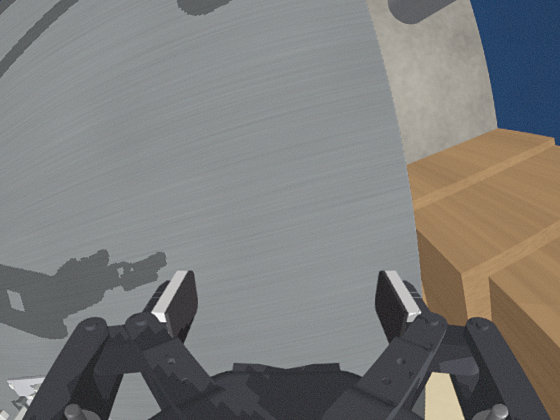

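The wrist view shows only the table and the fingers, plus the arm's shadow at (100,275), so the tube is not in it yet. I estimate the tube at about (391,313) with yaw 0.22. The jig is at about (546,-37) with yaw 0.095, which puts the nest at about (466,15).

```bash
cat > plan.py <<'E'
import sys; from h import *
# target: x y z yaw(of tool y, tool down) n -> total turn + tool-axis shift
def rot(yaw,pitch=0):
    y=np.array([np.cos(yaw),np.sin(yaw),0]); z=np.array([0,0,-1.]); return np.c_[np.cross(y,z),y,z]
if __name__=='__main__':
    x,y,z,yaw,n=map(float,sys.argv[1:6]); s=observe(); R=np.array(s['eef_rot']); p=np.array(s['eef_pos'])
    from scipy.spatial.transform import Rotation as Q
    Rt=rot(yaw); w=Q.from_matrix(R.T@Rt).as_rotvec(); d=(np.array([x,y,z])-p)
    print('pos',p.round(1),'yaw_y',np.arctan2(R[1,1],R[0,1]).round(3),'t',s['clock'])
    print('turn units/row',(w/1.5/n).round(4),'| shift total, start axes',(R.T@d/100).round(3))
    Rc=R
    for i in range(int(n)):
        a=Rc.T@d/100/n; Rc=Rc@Q.from_rotvec(w/n).as_matrix(); b=Rc.T@d/100/n
        print((w/1.5/n).round(3),'pre',a.round(3),'post',b.round(3))
E
python3 plan.py 391 312 190 1.79 8
```

```text
pos [164.2 603.  198. ] yaw_y 1.305 t 1.35
turn units/row [-0.     -0.     -0.0404] | shift total, start axes [-2.953 -2.212  0.08 ]
[-0.   -0.   -0.04] pre [-0.369 -0.277  0.01 ] post [-0.352 -0.298  0.01 ]
[-0.   -0.   -0.04] pre [-0.352 -0.298  0.01 ] post [-0.333 -0.319  0.01 ]
[-0.   -0.   -0.04] pre [-0.333 -0.319  0.01 ] post [-0.313 -0.339  0.01 ]
[-0.   -0.   -0.04] pre [-0.313 -0.339  0.01 ] post [-0.292 -0.357  0.01 ]
[-0.   -0.   -0.04] pre [-0.292 -0.357  0.01 ] post [-0.27  -0.374  0.01 ]
[-0.   -0.   -0.04] pre [-0.27  -0.374  0.01 ] post [-0.247 -0.39   0.01 ]
[-0.   -0.   -0.04] pre [-0.247 -0.39   0.01 ] post [-0.223 -0.404  0.01 ]
[-0.   -0.   -0.04] pre [-0.223 -0.404  0.01 ] post [-0.198 -0.417  0.01 ]
```

Request:
apply_moves:
  motion:
    - [0, 0, -0.04, -0.37, -0.28, 0.01, 0]
    - [0, 0, -0.04, -0.35, -0.3, 0.01, 0]
    - [0, 0, -0.04, -0.33, -0.32, 0.01, 0]
    - [0, 0, -0.04, -0.31, -0.34, 0.01, 0]
    - [0, 0, -0.04, -0.29, -0.36, 0.01, 0]
    - [0, 0, -0.04, -0.27, -0.37, 0.01, 0]
    - [0, 0, -0.04, -0.25, -0.39, 0.01, 0]
    - [0, 0, -0.04, -0.22, -0.4, 0.01, 0]
  force: 30

```text
clock: 2.35
eef_pos: [390.2, 310.2, 190.2]
eef_rot: [[-0.977, -0.215, 0.001], [-0.215, 0.977, 0.0], [-0.001, 0.0, -1.0]]
ft_force: [0.6, 0.2, 0.1]
gripper_width: 0.996
finger_force: 0.0
```

```bash
python3 - <<'E'
from h import *
np.set_printoptions(precision=3,suppress=True)
c=get_calibration('wrist'); c['fish']=1
im=save('wrist','w1.png')
for b in boxes_of('tube','wrist')[:2]: print(b['score'],toworld(b['location'],c))
s,r,m=rect('tube','wrist',30,c); print(s,r)
im[m]=im[m]//2+np.array([127,0,0],dtype=np.uint8); cv2.imwrite('pics/w1m.png',im[:,:,::-1])
E
python3 plan.py 391 312 190 1.79 1
```

```text
0.58 [385.66  311.774  31.149]
0.7 ((391.90081787109375, 312.0616760253906), (131.23544311523438, 30.803916931152344), 11.553393363952637)
pos [390.3 310.1 190.1] yaw_y 1.781 t 2.5
turn units/row [ 0.0001  0.0001 -0.0059] | shift total, start axes [-0.011  0.017  0.001]
[ 0.     0.    -0.006] pre [-0.011  0.017  0.001] post [-0.011  0.017  0.001]
```

View pics/w1m.png

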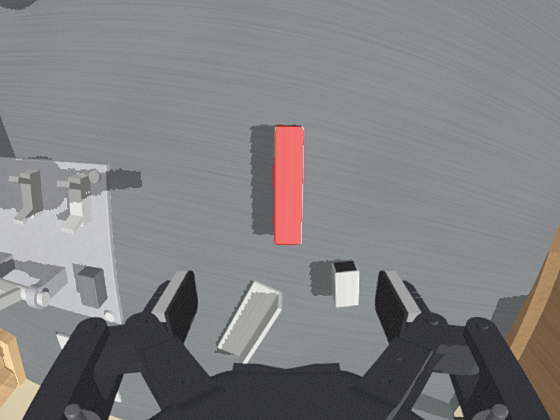

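The outline in the wrist view, a red mask from (275,125) to (303,243), fits the tube well: 131 x 31 mm, centre (392,312), yaw 0.20. I'm descending and gripping gently.

Request:
apply_moves:
  motion:
    - [0, 0, 0.006, -0.02, 0.02, 0.5, 0]
    - [0, 0, 0, 0, 0, 0.5, 0]
    - [0, 0, 0, 0, 0, 0.5, 0]
    - [0, 0, 0, 0, 0, 0.26, 0]
    - [0, 0, 0, 0, 0, 0.09, 0]
    - [0, 0, 0, 0, 0, 0, 0.4]
    - [0, 0, 0, 0, 0, 0, 0.7]
    - [0, 0, 0, 0, 0, 0, 1]
  force: 30

```text
clock: 3.5
eef_pos: [392.0, 314.5, 6.6]
eef_rot: [[-0.979, -0.204, 0.002], [-0.204, 0.979, 0.001], [-0.003, 0.001, -1.0]]
ft_force: [0.2, -0.1, 0.2]
gripper_width: 0.376
finger_force: 0.0
```

Request:
apply_moves:
  motion:
    - [0, 0, 0, 0, 0, 0, 1]
    - [0, 0, 0, 0, 0, 0, 1]

```text
clock: 3.75
eef_pos: [391.1, 313.8, 5.3]
eef_rot: [[-0.979, -0.204, 0.001], [-0.204, 0.979, 0.0], [-0.001, 0.0, -1.0]]
ft_force: [-0.4, -0.0, 0.3]
gripper_width: 0.0
finger_force: 0.0
```

```bash
python3 - <<'E'
from h import *
np.set_printoptions(precision=3,suppress=True)
print(observe()['gripper_width'],observe()['finger_force'])
c=get_calibration('wrist'); c['fish']=1
im=save('wrist','w2.png')
for b in boxes_of('tube','wrist')[:2]: print(b['score'],toworld(b['location'],c))
cc=get_calibration('top'); capture('top')
for b in boxes_of('tube','top')[:2]: print(b['score'],toworld(b['location'],cc))
E
```

```text
0.00030993056728546907 0.0
0.87 [353.735 303.106  30.128]
0.64 [560.904  95.09   10.971]
0.65 [436.201 310.85   31.039]
```

View pics/w2.png

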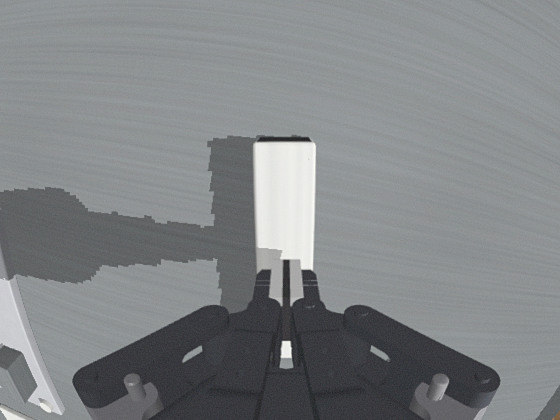

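The wrist view shows the shut fingers (tips near (285,262)) above the tube, not around it. I'll check where the reported TCP should project in the picture.

```bash
python3 - <<'E'
from h import *
np.set_printoptions(precision=1,suppress=True)
c=get_calibration('wrist'); c['fish']=1; s=observe(); p=np.array(s['eef_pos']); R=np.array(s['eef_rot'])
print(s['clock'],p,s['joint_positions'],s['joint_efforts'],s['ft_force'], s['moment'])
for k in (-20,0,10,20,30,40,60): print(k,proj(p-R[:,2]*k,c), proj(p-R[:,2]*k+R[:,0]*11,c))
print('cam',-c['R'].T@c['t'], 'in tool', R.T@(-c['R'].T@c['t']-p), R.T@c['R'].T)
# tube corners
a=.2016;d=np.array([np.cos(a),np.sin(a),0])*65;n=np.array([-np.sin(a),np.cos(a),0])*15
print(proj(np.array([[392,312,30]]-d+n),c),proj(np.array([[392,312,30]]-d-n),c))
save('scene','s2.png'); im=cv2.imread('pics/s2.png')[220:340,330:480]; cv2.imwrite('pics/s2c.png',cv2.resize(im,(750,600),interpolation=cv2.INTER_CUBIC))
E
```

```text
3.95 [390.9 313.7   5. ] [ 0.5 -0.   2.  -0.   1.1 -1.2] [ -0.  -30.1 -31.7  -0.   -0.    0. ] [ 0.1 -0.3 -0.3] [ 0.  0. -0.]
-20 [[286.3 234.6]] [[286.2 218.6]]
0 [[286.3 247.2]] [[286.3 229.8]]
10 [[286.3 254.4]] [[286.3 236.3]]
20 [[286.4 262.4]] [[286.3 243.5]]
30 [[286.4 271.2]] [[286.4 251.6]]
40 [[286.4 281.1]] [[286.4 260.6]]
60 [[286.5 304.3]] [[286.5 282.2]]
cam [314.5 297.6 180.6] in tool [  78.1   -0.2 -175.6] [[-0.  -1.  -0.3]
 [ 1.  -0.  -0. ]
 [-0.  -0.3  1. ]]
[[315.  141.1]] [[250.2 141.1]]
```

View pics/s2c.png

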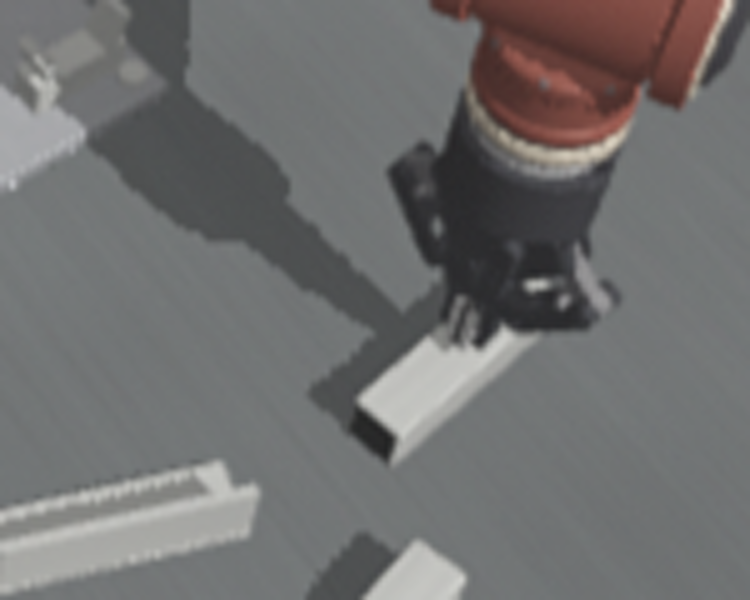

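The scene crop shows the finger tips at (470,335), just above the tube's top. By projection they end about 30–40 mm short of the reported TCP, so I'll feel for the tube's top with the shut fingers in small steps.

Request:
apply_moves:
  motion:
    - [0, 0, 0, 0, 0, 0.03, 1]
    - [0, 0, 0, 0, 0, 0.03, 1]
    - [0, 0, 0, 0, 0, 0, 1]

```text
clock: 4.38
eef_pos: [390.5, 313.5, -1.5]
eef_rot: [[-0.979, -0.204, -0.001], [-0.204, 0.979, -0.0], [0.001, -0.0, -1.0]]
ft_force: [-0.0, -0.8, -1.1]
gripper_width: -0.004
finger_force: 0.0
```

Request:
apply_moves:
  motion:
    - [0, 0, 0, 0, 0, 0.03, 1]
    - [0, 0, 0, 0, 0, 0.02, 1]
    - [0, 0, 0, 0, 0, 0, 1]

```text
clock: 4.75
eef_pos: [391.1, 313.9, -3.3]
eef_rot: [[-0.979, -0.204, -0.001], [-0.204, 0.979, -0.001], [0.002, -0.001, -1.0]]
ft_force: [-7.4, -4.7, 19.2]
gripper_width: 0.002
finger_force: 9.2
```

Contact shows at reported z ≈ -3 with the tube's top at 30, so the real finger tips sit about 33 mm behind the reported TCP. I'm lifting, opening and regripping with that offset.

Request:
apply_moves:
  motion:
    - [0, 0, 0, 0, 0, -0.3, 0]
    - [0, 0, 0, 0, -0.015, -0.1, 0]
    - [0, 0, 0, 0, 0, 0, 0]
    - [0, 0, 0, 0, 0, 0, 0]
    - [0, 0, 0, 0, 0, 0, 0]
    - [0, 0, 0, 0, 0, 0, 0]

```text
clock: 5.5
eef_pos: [390.8, 312.0, 33.3]
eef_rot: [[-0.979, -0.204, -0.001], [-0.204, 0.979, -0.001], [0.001, -0.0, -1.0]]
ft_force: [-0.2, 0.5, -0.2]
gripper_width: 1.002
finger_force: 0.0
```

Request:
apply_moves:
  motion:
    - [0, 0, 0, 0, 0, 0.3, 0]
    - [0, 0, 0, 0, 0, 0.2, 0]
    - [0, 0, 0, 0, 0, 0.1, 0]
    - [0, 0, 0, 0, 0, 0.03, 0]
    - [0, 0, 0, 0, 0, 0, 0]

```text
clock: 6.12
eef_pos: [391.6, 312.5, -28.5]
eef_rot: [[-0.979, -0.204, 0.001], [-0.204, 0.979, 0.0], [-0.001, 0.0, -1.0]]
ft_force: [0.6, 0.1, -0.1]
gripper_width: 0.997
finger_force: 0.0
```

Request:
apply_moves:
  motion:
    - [0, 0, 0, 0, 0, 0, 0.4]
    - [0, 0, 0, 0, 0, 0, 0.55]
    - [0, 0, 0, 0, 0, 0, 0.7]
    - [0, 0, 0, 0, 0, 0, 1]
    - [0, 0, 0, 0, 0, 0, 1]
    - [0, 0, 0, 0, 0, 0, 1]
  force: 30

```text
clock: 6.88
eef_pos: [391.6, 312.6, -28.5]
eef_rot: [[-0.979, -0.204, 0.001], [-0.204, 0.979, 0.0], [-0.001, 0.0, -1.0]]
ft_force: [-0.5, 0.4, 3.5]
gripper_width: 0.344
finger_force: 31.1
```

The tube is gripped (opening 29 mm, 31 N). I'm lifting it and planning the carry to above the nest.

Request:
apply_moves:
  motion:
    - [0, 0, 0, 0, 0, -0.2, 1]
    - [0, 0, 0, 0, 0, -0.45, 1]
    - [0, 0, 0, 0, 0, -0.45, 1]
    - [0, 0, 0, 0, 0, -0.3, 1]
    - [0, 0, 0, 0, 0, 0, 1]

```text
clock: 7.5
eef_pos: [392.6, 313.0, 113.0]
eef_rot: [[-0.979, -0.204, 0.004], [-0.204, 0.979, 0.002], [-0.004, 0.001, -1.0]]
ft_force: [-0.3, 0.5, -2.4]
gripper_width: 0.346
finger_force: 30.6
```

```bash
python3 plan.py 466 15 110 0.095 14; python3 -c "
from plant import observe;print(observe()['gripper_width'],observe()['ft_force'])"
```

```text
pos [392.6 313.  113. ] yaw_y 1.776 t 7.5
turn units/row [0.0002 0.0001 0.08  ] | shift total, start axes [-0.112 -3.068  0.026]
[0.   0.   0.08] pre [-0.008 -0.219  0.002] post [-0.034 -0.217  0.002]
[0.   0.   0.08] pre [-0.034 -0.217  0.002] post [-0.06  -0.211  0.002]
[0.   0.   0.08] pre [-0.06  -0.211  0.002] post [-0.085 -0.202  0.002]
[0.   0.   0.08] pre [-0.085 -0.202  0.002] post [-0.108 -0.191  0.002]
[0.   0.   0.08] pre [-0.108 -0.191  0.002] post [-0.13  -0.176  0.002]
[0.   0.   0.08] pre [-0.13  -0.176  0.002] post [-0.151 -0.159  0.002]
[0.   0.   0.08] pre [-0.151 -0.159  0.002] post [-0.169 -0.14   0.002]
[0.   0.   0.08] pre [-0.169 -0.14   0.002] post [-0.184 -0.119  0.002]
[0.   0.   0.08] pre [-0.184 -0.119  0.002] post [-0.197 -0.096  0.002]
[0.   0.   0.08] pre [-0.197 -0.096  0.002] post [-0.207 -0.072  0.002]
[0.   0.   0.08] pre [-0.207 -0.072  0.002] post [-0.214 -0.046  0.002]
[0.   0.   0.08] pre [-0.214 -0.046  0.002] post [-0.218 -0.02   0.002]
[0.   0.   0.08] pre [-0.218 -0.02   0.002] post [-0.219  0.006  0.002]
[0.   0.   0.08] pre [-0.219  0.006  0.002] post [-0.217  0.032  0.002]
0.3457726507452893 [-0.27697427  0.45938482 -2.38576385]
```

Request:
apply_moves:
  motion:
    - [0, 0, 0.08, -0.01, -0.22, 0, 1]
    - [0, 0, 0.08, -0.03, -0.22, 0, 1]
    - [0, 0, 0.08, -0.06, -0.21, 0, 1]
    - [0, 0, 0.08, -0.09, -0.2, 0, 1]
    - [0, 0, 0.08, -0.11, -0.19, 0, 1]
    - [0, 0, 0.08, -0.13, -0.18, 0, 1]
    - [0, 0, 0.08, -0.15, -0.16, 0, 1]
    - [0, 0, 0.08, -0.17, -0.14, 0, 1]

```text
clock: 8.5
eef_pos: [431.8, 140.4, 107.7]
eef_rot: [[-0.726, 0.688, -0.005], [0.688, 0.726, -0.001], [0.003, -0.004, -1.0]]
ft_force: [0.3, -0.2, -2.2]
gripper_width: 0.347
finger_force: 30.5
```

Request:
apply_moves:
  motion:
    - [0, 0, 0.08, -0.1, -0.12, 0, 1]
    - [0, 0, 0.08, -0.1, -0.1, 0, 1]
    - [0, 0, 0.08, -0.1, -0.07, 0, 1]
    - [0, 0, 0.08, -0.05, -0.05, 0, 1]
    - [0, 0, 0.08, 0, -0.02, 0, 1]
    - [0, 0, 0.08, 0, 0, 0, 1]
    - [0, 0, 0, 0, 0, 0, 1]

```text
clock: 9.38
eef_pos: [425.1, 92.0, 108.3]
eef_rot: [[-0.097, 0.995, -0.005], [0.995, 0.097, -0.0], [0.0, -0.005, -1.0]]
ft_force: [-0.2, 0.5, -2.1]
gripper_width: 0.343
finger_force: 30.5
```

```bash
python3 - <<'E'
from h import *
np.set_printoptions(precision=1,suppress=True)
s=observe(); print(s['clock'],s['eef_pos'],s['gripper_width'])
c=get_calibration('wrist'); c['fish']=1
im=save('wrist','w3.png')
for b in boxes_of('jig','wrist')[:2]: print(b['score'],toworld(b['location'],c))
# overlay hypothesised nest rests + jig corners
def jig(o,yaw,P):
    R=np.array([[np.cos(yaw),-np.sin(yaw),0],[np.sin(yaw),np.cos(yaw),0],[0,0,1]]); return np.array(P)@R.T+np.r_[o,0]
for yaw,o,col in ((.095,(546,-37),(255,0,0)),):
    P=[]
    for y in (15,105):
        for dy in (-10,10):
            for dx,z in ((-17,35),(17,35),(-25,58),(25,58)): P.append([-75+dx,y+dy,z])
    P+= [[a,b,12] for a in (-120,120) for b in (-140,140)]
    for q in proj(jig(o,yaw,P),c):
        cv2.circle(im,tuple(int(v) for v in q.round()),2,col,-1) if abs(q).max()<2000 else 0
cv2.imwrite('pics/w3m.png',cv2.resize(im[:,:,::-1],(784,588),interpolation=cv2.INTER_CUBIC))
E
```

```text
9.375 [425.1  92.  108.3] 0.34295729401036623
0.65 [559.9  55.6  10.4]
```

View pics/w3m.png

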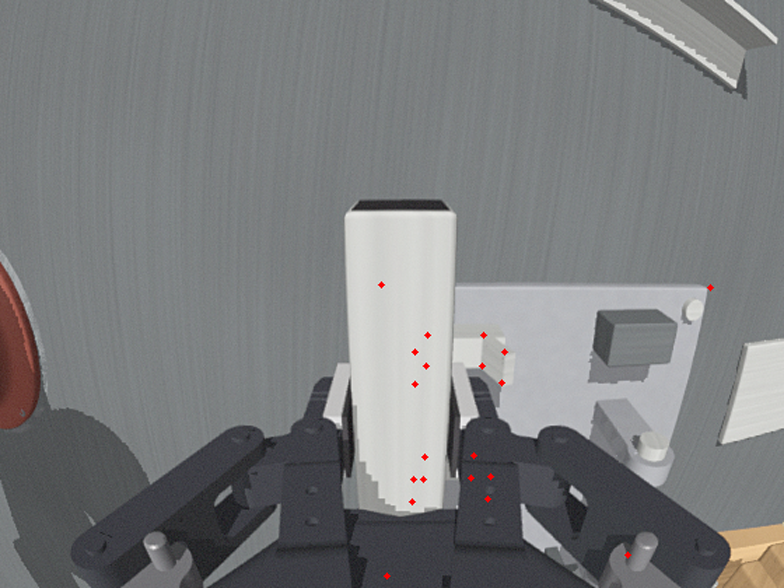

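The wrist view (1.4x) shows the overlaid jig model lining up with the picture. The plate's far-left corner is predicted at (710,287) and seen at (708,287), and the rest's ear lines up near (504,352). So I'll use the nest at (465.6,15.6).

Request:
apply_moves:
  motion:
    - [0, 0, 0, -0.2, 0.08, 0, 1]
    - [0, 0, 0, -0.2, 0.09, 0, 1]
    - [0, 0, 0, -0.2, 0.08, 0.1, 1]
    - [0, 0, 0, -0.2, 0.08, 0.2, 1]
    - [0, 0, 0, 0, 0, 0.2, 1]
    - [0, 0, 0, 0, 0, 0.05, 1]
    - [0, 0, 0, 0, 0, 0, 1]

```text
clock: 10.35
eef_pos: [467.0, 15.9, 55.6]
eef_rot: [[-0.097, 0.995, -0.001], [0.995, 0.097, 0.0], [0.0, -0.001, -1.0]]
ft_force: [-0.2, 1.4, -1.5]
gripper_width: 0.343
finger_force: 30.4
```

```bash
python3 plan.py 465.6 15.6 7 0.095 1; python3 - <<'E'
from h import *
np.set_printoptions(precision=1,suppress=True)
c=get_calibration('wrist'); c['fish']=1
im=save('wrist','w4.png')
s,r,m=rect('tube','wrist',83,c); print(s,r)
for x in boxes_of('tube','wrist')[:1]: print(toworld(x['location'],c))
capture('top');c=get_calibration('top')
s,r,m=rect('tube','top',83,c); print(s,r)
s,r,m=rect('catch_top','top',135,c); print(s,r)
E
```

```text
pos [467.   15.9  55.6] yaw_y 0.097 t 10.35
turn units/row [-0.0006 -0.0001  0.0013] | shift total, start axes [-0.002 -0.014  0.486]
[-0.001 -0.     0.001] pre [-0.002 -0.014  0.486] post [-0.002 -0.014  0.486]
0.65 ((467.8420104980469, 12.84796142578125), (37.47521209716797, 135.4814910888672), 5.469003677368164)
[464.8  38.6 117.9]
0.73 ((554.5242309570312, -37.272979736328125), (261.82000732421875, 264.11895751953125), 6.832722187042236)
0.72 ((557.306884765625, -152.42189025878906), (116.49156951904297, 20.358713150024414), 5.866182327270508)
```

Request:
apply_moves:
  motion:
    - [0, 0, 0, 0, -0.012, 0.15, 1]
    - [0, 0, 0, 0, 0, 0.15, 1]
    - [0, 0, 0, 0, 0, 0.08, 1]
    - [0, 0, 0, 0, 0, 0.05, 1]
    - [0, 0, 0, 0, 0, 0, 1]

```text
clock: 11.28
eef_pos: [465.9, 15.6, 12.5]
eef_rot: [[-0.096, 0.995, -0.001], [0.995, 0.096, 0.0], [0.0, -0.001, -1.0]]
ft_force: [0.2, -0.6, -2.0]
gripper_width: 0.343
finger_force: 30.5
```

Request:
apply_moves:
  motion:
    - [0, 0, 0, 0, 0, 0.03, 1]
    - [0, 0, 0, 0, 0, 0.02, 1]
    - [0, 0, 0, 0, 0, 0, 1]

```text
clock: 11.65
eef_pos: [466.2, 15.6, 8.0]
eef_rot: [[-0.096, 0.995, -0.0], [0.995, 0.096, 0.0], [0.0, -0.0, -1.0]]
ft_force: [-1.0, 0.4, -1.9]
gripper_width: 0.35
finger_force: 30.5
```

Request:
apply_moves:
  motion:
    - [0, 0, 0, 0, 0, 0.015, 1]
    - [0, 0, 0, 0, 0, 0.01, 1]
    - [0, 0, 0, 0, 0, 0, 1]

```text
clock: 12.02
eef_pos: [466.4, 15.6, 6.4]
eef_rot: [[-0.096, 0.995, -0.0], [0.995, 0.096, -0.0], [-0.0, -0.0, -1.0]]
ft_force: [-3.3, 0.1, 5.0]
gripper_width: 0.345
finger_force: 31.4
```

The rests carry it now (Fz +5), so I'm releasing and rising.

Request:
apply_moves:
  motion:
    - [0, 0, 0, 0, 0, 0, 0.5]
    - [0, 0, 0, 0, 0, 0, 0.3]
    - [0, 0, 0, 0, 0, 0, 0]
    - [0, 0, 0, 0, 0, 0, 0]
    - [0, 0, 0, 0, 0, 0, 0]

```text
clock: 12.65
eef_pos: [466.2, 15.6, 5.5]
eef_rot: [[-0.096, 0.995, 0.0], [0.995, 0.096, -0.0], [-0.0, 0.0, -1.0]]
ft_force: [0.6, 0.0, 0.6]
gripper_width: 1.001
finger_force: 0.0
```

Request:
apply_moves:
  motion:
    - [0, 0, 0, 0, 0, -0.2, 0]
    - [0, 0, 0, 0, 0, -0.3, 0]
    - [0, 0, 0, 0, 0, -0.4, 0]
    - [0, 0, 0, 0, 0, -0.4, 0]
    - [0, 0, 0, 0, 0, -0.1, 0]
    - [0, 0, 0, 0, 0, 0, 0]

```text
clock: 13.4
eef_pos: [466.3, 15.6, 145.5]
eef_rot: [[-0.096, 0.995, 0.001], [0.995, 0.096, -0.0], [-0.0, 0.001, -1.0]]
ft_force: [-0.4, 0.1, -0.2]
gripper_width: 1.001
finger_force: 0.0
```

```bash
python3 - <<'E'
from h import *
np.set_printoptions(precision=1,suppress=True)
s=observe(); print(s['clock'],s['eef_pos'])
c=get_calibration('wrist'); c['fish']=1
im=save('wrist','w5.png')
s,r,m=rect('tube','wrist',65,c); print(s,r)
for x in boxes_of('tube','wrist')[:1]: print(x['score'],toworld(x['location'],c))
for t in ('catch','catch_top','handle'):
  for x in boxes_of(t,'wrist')[:1]: print(t,x['score'],toworld(x['location'],c))
cv2.imwrite('pics/w5m.png',im[:,:,::-1])
E
```

```text
13.4 [466.3  15.6 145.5]
0.75 ((466.889892578125, 16.922256469726562), (30.319326400756836, 130.01109313964844), 5.927877426147461)
0.92 [464.7  21.2  67.8]
catch 0.64 [ 552.9 -153.    54.1]
catch_top 0.79 [ 546.2 -152.6   49.7]
handle 0.74 [663.2 -54.3 178.2]
```

View pics/w5m.png

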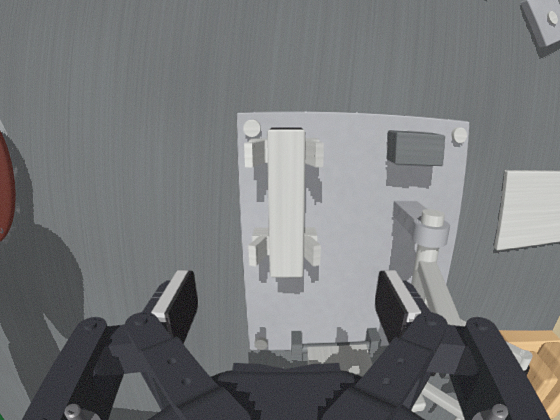

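The wrist view shows the tube seated in both rests, running from (268,128) to (303,276). Measured size is 130 x 30 mm, centred at (467,17) and aligned to the jig. The jig yaw is about 0.1 and the catch bar's centre is at about (557,-152). I'm moving the shut fingers to the catch's left.

Request:
apply_moves:
  motion:
    - [0, 0, 0, -0.2, 0, 0, 1]
    - [0, 0, 0, -0.35, 0, 0, 1]
    - [0, 0, 0, -0.35, 0, 0, 1]
    - [0, 0, 0, -0.35, 0.1, 0, 1]
    - [0, 0, 0, -0.2, 0.13, 0.1, 1]
    - [0, 0, 0, 0, 0.1, 0.3, 1]
    - [0, 0, 0, 0, 0, 0.25, 1]
    - [0, 0, 0, 0, 0, 0, 1]

```text
clock: 14.7
eef_pos: [510.6, -124.7, 77.3]
eef_rot: [[-0.096, 0.995, -0.006], [0.995, 0.096, 0.002], [0.003, -0.006, -1.0]]
ft_force: [-0.2, -0.1, -0.0]
gripper_width: 0.001
finger_force: 0.0
```

```bash
python3 plan.py 517 -127 79 0.1 1; python3 - <<'E'
from h import *
np.set_printoptions(precision=1,suppress=True)
print(observe()['ft_force'])
capture('top');c=get_calibration('top')
for t in ('catch','catch_top'):
  for x in boxes_of(t,'top')[:1]: print(t,x['score'],toworld(x['location'],c))
E
```

```text
pos [ 510.6 -124.7   77.3] yaw_y 0.096 t 14.7
turn units/row [-0.0039 -0.002  -0.0027] | shift total, start axes [-0.029  0.061 -0.018]
[-0.004 -0.002 -0.003] pre [-0.029  0.061 -0.018] post [-0.029  0.061 -0.017]
[-0.2 -0.1 -0. ]
catch 0.53 [ 601.2 -152.4  131.9]
catch_top 0.66 [791.7  30.6  10.6]
```

Request:
apply_moves:
  motion:
    - [0, 0, 0, -0.1, 0.08, 0, 1]
    - [0, 0, 0, -0.1, 0, 0, 1]
    - [0, 0, 0, -0.1, 0, 0, 1]
    - [0, 0, 0, -0.12, 0, 0, 1]
    - [0, 0, 0, -0.12, 0, 0, 1]
    - [0, 0, 0, -0.12, 0, 0, 1]
    - [0, 0, 0, -0.1, 0, 0, 1]
    - [0, 0, 0, 0, 0, 0, 1]

```text
clock: 15.85
eef_pos: [528.2, -201.2, 80.5]
eef_rot: [[-0.095, 0.995, -0.0], [0.995, 0.095, 0.0], [0.0, -0.0, -1.0]]
ft_force: [-0.3, 0.4, -0.7]
gripper_width: 0.006
finger_force: 0.0
```

Request:
apply_moves:
  motion:
    - [0, 0, 0, 0, 0, 0, 1]
    - [0, 0, 0, 0.2, -0.1, -0.4, 0.2]
    - [0, 0, 0, 0.3, -0.1, -0.5, 0.2]
    - [0, 0, 0, 0.2, -0.1, -0.4, 0.2]
    - [0, 0, 0, 0, 0, -0.2, 0.2]
    - [0, 0, 0, 0, 0, 0, 0.2]

```text
clock: 16.6
eef_pos: [492.6, -134.1, 232.0]
eef_rot: [[-0.096, 0.995, 0.003], [0.995, 0.096, -0.001], [-0.002, 0.003, -1.0]]
ft_force: [0.2, 0.2, -0.5]
gripper_width: 0.8
finger_force: 0.0
```

```bash
python3 - <<'E'
from h import *
np.set_printoptions(precision=1,suppress=True)
print(observe()['ft_force'],observe()['eef_pos'])
for n in ('top','wrist','scene'):
  c=get_calibration(n); im=save(n,n+'6.png')
  for t in ('catch','catch_top','handle','lever','tube'):
    for x in boxes_of(t,n)[:1]: print(n,t,round(x['score'],2),toworld(x['location'],c))
a=cv2.imread('pics/top6.png')[150:290,200:360]; b=cv2.imread('pics/scene6.png')[140:280,220:380]
cv2.imwrite('pics/six.png',np.hstack([cv2.resize(a,(400,350)),cv2.resize(b,(400,350))]))
E
```

```text
[ 0.2  0.2 -0.5] [ 492.6 -134.1  232. ]
top catch 0.65 [ 597.3 -243.2   51.9]
top catch_top 0.72 [ 600.2 -247.8   56.1]
top handle 0.64 [ 599.9 -242.7   54.1]
top lever 0.93 [611.1 -68.8 145. ]
top tube 0.65 [463.5  15.2  63.6]
wrist catch 0.61 [ 544.9 -199.3   46.2]
wrist catch_top 0.97 [ 544.1 -201.1   44.3]
wrist handle 0.71 [662.4 -96.3 179.7]
wrist lever 0.93 [613.2 -69.8 157.6]
wrist tube 0.74 [466.6   5.2  67.6]
scene catch 0.82 [ 548.2 -208.    40.5]
scene catch_top 0.66 [ 549.3 -211.6   45.4]
scene handle 0.66 [669.3 -99.9 184.5]
scene lever 0.61 [603.9 -51.9 139.8]
scene tube 0.73 [ 546.1 -211.9   44.6]
```

View pics/six.png

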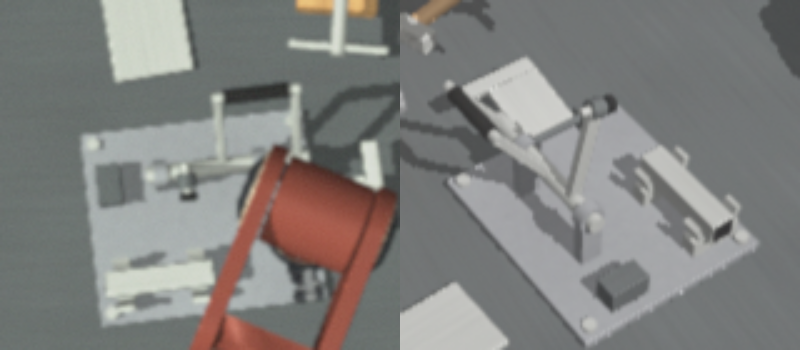

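The crops show the catch lying over on the right (left crop, (372,160)) at world y ≈ -245, z ≈ 54, which is flipped. The tube is in the rests and the lever is at rest. I'm moving over the handle, whose model position is (669,-99,175); the networks agree.

Request:
apply_moves:
  motion:
    - [0, 0, 0, 0.04, 0.3, 0, 0]
    - [0, 0, 0, 0.04, 0.45, 0, 0]
    - [0, 0, 0, 0.04, 0.45, 0, 0]
    - [0, 0, 0, 0.04, 0.4, 0, 0]
    - [0, 0, 0, 0.01, 0.19, 0, 0]
    - [0, 0, 0, 0, 0, 0, 0]

```text
clock: 18.25
eef_pos: [668.8, -99.2, 229.8]
eef_rot: [[-0.097, 0.995, -0.001], [0.995, 0.097, 0.0], [0.0, -0.001, -1.0]]
ft_force: [0.2, 0.2, 0.1]
gripper_width: 1.001
finger_force: 0.0
```

```bash
python3 plan.py 669 -99 125 0.1 1; python3 - <<'E'
from h import *
np.set_printoptions(precision=1,suppress=True)
for n in ('wrist','top'):
  c=get_calibration(n); c['fish']=n=='wrist'; save(n,n+'7.png')
  for x in boxes_of('handle',n)[:1]: print(x['score'],toworld(x['location'],c))
  s,r,m=rect('handle',n,178,c); print(s,r)
E
```

```text
pos [668.8 -99.2 229.8] yaw_y 0.097 t 18.25
turn units/row [-0.0006 -0.0002 -0.0021] | shift total, start axes [0.002 0.003 1.048]
[-0.001 -0.    -0.002] pre [0.002 0.003 1.048] post [0.002 0.002 1.048]
0.85 [669.3 -96.  182.3]
0.71 ((667.513916015625, -101.7118148803711), (17.5997314453125, 101.7137222290039), 5.970897197723389)
0.51 [665.7 -83.2 182.7]Traceback (most recent call last):
  File "<stdin>", line 6, in <module>
  File "h.py", line 24, in rect
    m=o[0]['region']; v,u=np.nonzero(m); P=back(np.c_[u,v],c,z)[:,:2].astype(np.float32)
      ~^^^
IndexError: list index out of range
```

The position is within about 2 mm, so I'm descending and gripping the bar.

Request:
apply_moves:
  motion:
    - [0, 0, 0, 0, 0, 0.3, 0]
    - [0, 0, 0, 0, 0, 0.35, 0]
    - [0, 0, 0, 0, 0, 0.25, 0]
    - [0, 0, 0, 0, 0, 0.15, 0]
    - [0, 0, 0, 0, 0, 0, 0.5]
    - [0, 0, 0, 0, 0, 0, 0.7]
    - [0, 0, 0, 0, 0, 0, 1]
    - [0, 0, 0, 0, 0, 0, 1]
  force: 50

```text
clock: 19.55
eef_pos: [668.0, -99.8, 126.8]
eef_rot: [[-0.096, 0.995, -0.001], [0.995, 0.096, -0.001], [-0.001, -0.001, -1.0]]
ft_force: [-6.1, 0.4, 4.6]
gripper_width: 0.192
finger_force: 48.6
```

Request:
apply_moves:
  motion:
    - [0, 0, 0, 0, 0, 0, 1]
    - [0, 0, 0, 0, 0, 0, 1]

```text
clock: 19.8
eef_pos: [668.0, -99.9, 126.8]
eef_rot: [[-0.096, 0.995, -0.0], [0.995, 0.096, -0.001], [-0.001, -0.0, -1.0]]
ft_force: [-4.8, -0.9, 6.7]
gripper_width: 0.188
finger_force: 48.7
```

```bash
python3 - <<'E'
from h import *
# arc rows: jig x -> tool y, z up -> -tool z ; command to 1.37
L=115; th=np.r_[0,.05,np.linspace(.14,1.37,14)]
x=L*np.sin(.6-th); z=L*np.cos(.6-th)
for t,a,b in zip(th[1:],np.diff(x),np.diff(z)): print(round(t,2),[0,0,0,0,round(a/100,3),round(-b/100,3),1])
E
```

```text
0.05 [0, 0, 0, 0, np.float64(-0.048), np.float64(-0.031), 1]
0.14 [0, 0, 0, 0, np.float64(-0.091), np.float64(-0.05), 1]
0.23 [0, 0, 0, 0, np.float64(-0.1), np.float64(-0.044), 1]
0.33 [0, 0, 0, 0, np.float64(-0.103), np.float64(-0.034), 1]
0.42 [0, 0, 0, 0, np.float64(-0.106), np.float64(-0.024), 1]
0.52 [0, 0, 0, 0, np.float64(-0.108), np.float64(-0.014), 1]
0.61 [0, 0, 0, 0, np.float64(-0.109), np.float64(-0.004), 1]
0.71 [0, 0, 0, 0, np.float64(-0.109), np.float64(0.007), 1]
0.8 [0, 0, 0, 0, np.float64(-0.107), np.float64(0.017), 1]
0.9 [0, 0, 0, 0, np.float64(-0.105), np.float64(0.027), 1]
0.99 [0, 0, 0, 0, np.float64(-0.102), np.float64(0.037), 1]
1.09 [0, 0, 0, 0, np.float64(-0.098), np.float64(0.046), 1]
1.18 [0, 0, 0, 0, np.float64(-0.094), np.float64(0.055), 1]
1.28 [0, 0, 0, 0, np.float64(-0.088), np.float64(0.064), 1]
1.37 [0, 0, 0, 0, np.float64(-0.082), np.float64(0.072), 1]
```

Request:
apply_moves:
  motion:
    - [0, 0, 0, 0, -0.048, -0.031, 1]
    - [0, 0, 0, 0, -0.091, -0.05, 1]
    - [0, 0, 0, 0, -0.1, -0.044, 1]
    - [0, 0, 0, 0, -0.103, -0.034, 1]
    - [0, 0, 0, 0, -0.106, -0.024, 1]
    - [0, 0, 0, 0, -0.108, -0.014, 1]
    - [0, 0, 0, 0, -0.109, -0.004, 1]

```text
clock: 20.68
eef_pos: [602.0, -106.5, 147.4]
eef_rot: [[-0.096, 0.995, 0.002], [0.995, 0.096, -0.001], [-0.001, 0.002, -1.0]]
ft_force: [2.8, -2.1, 4.9]
gripper_width: 0.19
finger_force: 49.3
```

Forces are low and the bar follows, so I'm continuing towards the stop.

Request:
apply_moves:
  motion:
    - [0, 0, 0, 0, -0.109, 0.007, 1]
    - [0, 0, 0, 0, -0.107, 0.017, 1]
    - [0, 0, 0, 0, -0.105, 0.027, 1]
    - [0, 0, 0, 0, -0.102, 0.037, 1]
    - [0, 0, 0, 0, -0.098, 0.046, 1]
    - [0, 0, 0, 0, -0.094, 0.055, 1]
    - [0, 0, 0, 0, -0.07, 0.05, 1]
    - [0, 0, 0, 0, 0, 0, 1]

```text
clock: 21.68
eef_pos: [531.1, -113.7, 122.2]
eef_rot: [[-0.095, 0.995, -0.005], [0.995, 0.095, -0.002], [-0.002, -0.005, -1.0]]
ft_force: [-5.2, -2.6, 9.3]
gripper_width: 0.189
finger_force: 49.9
```

```bash
python3 - <<'E'
from h import *
np.set_printoptions(precision=2,suppress=True)
s=observe();p=np.array(s['eef_pos']);a=.1;d=p-np.array([547.1,-35.7,0])
jx=d[0]*np.cos(a)+d[1]*np.sin(a); jy=-d[0]*np.sin(a)+d[1]*np.cos(a); print(jx,jy,p,'th',.6-np.arctan2(jx-50,p[2]+50-80), .6-np.arcsin((jx-50)/115),s['ft_force'],s['finger_force'])
E
```

```text
-23.697807649265325 -75.97826826190536 [ 531.11 -113.66  122.24] th 1.2741205673293468 1.2956056597975771 [-5.2  -2.56  9.35] 49.876078963279724
```

Request:
apply_moves:
  motion:
    - [0, 0, 0, 0, -0.03, 0.03, 1]
    - [0, 0, 0, 0, -0.03, 0.027, 1]
    - [0, 0, 0, 0, 0, 0, 1]
    - [0, 0, 0, 0, 0, 0, 1]

```text
clock: 22.18
eef_pos: [528.1, -114.1, 119.4]
eef_rot: [[-0.096, 0.995, 0.002], [0.995, 0.096, -0.002], [-0.002, 0.002, -1.0]]
ft_force: [-2.1, -1.6, 15.3]
gripper_width: 0.187
finger_force: 50.3
```

Request:
apply_moves:
  motion:
    - [0, 0, 0, 0, -0.04, 0.02, 1]
    - [0, 0, 0, 0, 0, 0, 1]
    - [0, 0, 0, 0, 0, 0, 1]

```text
clock: 22.55
eef_pos: [526.0, -114.2, 117.5]
eef_rot: [[-0.096, 0.995, 0.007], [0.995, 0.096, -0.002], [-0.003, 0.006, -1.0]]
ft_force: [4.7, -0.5, 11.4]
gripper_width: 0.189
finger_force: 50.0
```

```bash
python3 - <<'E'
from h import *
np.set_printoptions(precision=2,suppress=True)
s=observe();p=np.array(s['eef_pos']);a=.1;d=p-np.array([547.1,-35.7,0])
jx=d[0]*np.cos(a)+d[1]*np.sin(a); print(jx,p,'th',.6-np.arctan2(jx-50,p[2]+50-80), .6-np.arcsin((jx-50)/115),s['ft_force'])
for n in ('scene','wrist'):
  c=get_calibration(n); im=save(n,n+'8.png')
  for t in ('pad','handle','tube','catch'):
    for x in boxes_of(t,n)[:1]: print(n,t,round(x['score'],2),toworld(x['location'],c))
  if n=='scene': a=cv2.resize(im[140:280,260:400,::-1],(400,400),interpolation=cv2.INTER_CUBIC)
  else: b=cv2.resize(im[:,:,::-1],(400,300))
cv2.imwrite('pics/e8.png',np.hstack([a,np.vstack([b,np.zeros((100,400,3),np.uint8)])]))
E
```

```text
-28.877918016512382 [ 525.96 -114.23  117.5 ] th 1.3336034941106836 1.355832805206092 [ 4.69 -0.48 11.45]
scene tube 0.76 [470.18  32.86  63.9 ]
scene catch 0.59 [ 553.26 -211.59   44.86]
wrist handle 0.87 [523.77 -99.61 171.87]
wrist tube 0.79 [470.23   3.95  68.9 ]
wrist catch 0.72 [ 563.   -158.17   38.08]
```

View pics/e8.png

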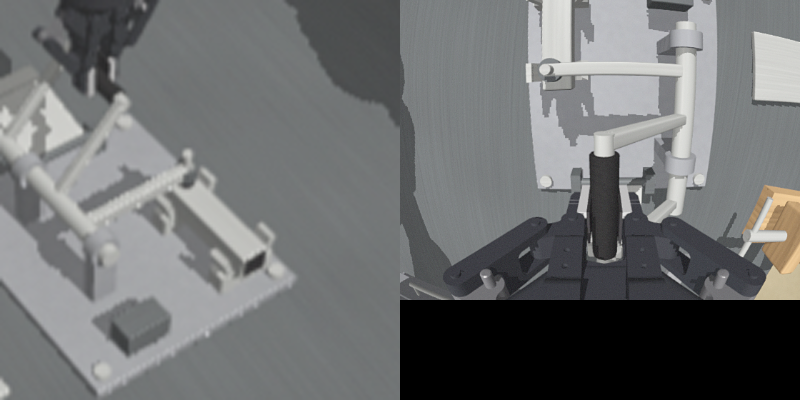

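The crops show the clamp arm down, with its pad on the tube at the right-hand rest (left crop, (188,172)), and the fingers holding the bar. I'm pressing a few mm more to be firmly on the stop.

Request:
apply_moves:
  motion:
    - [0, 0, 0, 0, -0.03, 0.03, 1]
    - [0, 0, 0, 0, 0, 0, 1]
    - [0, 0, 0, 0, 0, 0, 1]
    - [0, 0, 0, 0, 0, 0, 1]

```text
clock: 23.55
eef_pos: [524.9, -114.4, 116.3]
eef_rot: [[-0.096, 0.995, 0.011], [0.995, 0.096, -0.002], [-0.003, 0.011, -1.0]]
ft_force: [7.2, 0.9, 13.7]
gripper_width: 0.188
finger_force: 50.3
```

Request:
apply_moves:
  motion:
    - [0, 0, 0, 0, -0.03, 0.03, 1]
    - [0, 0, 0, 0, 0, 0, 1]
    - [0, 0, 0, 0, 0, 0, 1]
    - [0, 0, 0, 0, 0, 0, 1]

```text
clock: 24.05
eef_pos: [524.7, -114.5, 115.8]
eef_rot: [[-0.096, 0.995, 0.018], [0.995, 0.096, -0.002], [-0.004, 0.018, -1.0]]
ft_force: [9.7, 4.2, 19.6]
gripper_width: 0.194
finger_force: 50.8
```

The bar no longer moves and the force is rising (about 20 N along the arc), so the lever is on its stop. Handing in.

```bash
python3 -c "
from plant import *
print(close_job())"
```

```text
the job is handed in; nothing more can be done
None
```

I handed the job in at about 24 s with the tube in both rests, the catch flipped over, and the fingers holding the lever on its stop with the pad on the tube; `close_job` gave no verdict back.

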